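# Ball punch set three clicks into the die

### The job

Slide the steel die bar along the bench until its largest hollow sits right under the ball punch of the small press, with the lever still up. Then take the ball knob of the press's ratchet lever and bring it down exactly three clicks, never as far as the fourth, so that the ball goes down into the hollow. The lever springs back up if it is let go: finish while still holding it at the third click, and leave the tin, the punch set and the tape measure where they are.

Things in the scene. Friction and masses are not known exactly. Their poses are not given: they have to be found in the camera images.
- press: Fixed grey C-frame press. Origin on the bench straight below the punch; its x points from the open front back to the column, y to the lever side, z up; yaw within 0.25 rad. Head: x -30 to 112, y -28 to 28 mm, 114 to 190 mm high (pawl housing to 224, ram to 227). Foot starts 40 mm, column 60 mm behind the punch, so a bar passes under the punch from right to left along the press's y.
- punch_tip (a point): Lowest point of the polished ball (16 mm diameter) of the punch, under the ram; 38 mm above the bench with the lever up. It stays on the vertical punch axis and goes down 28 mm per radian of the lever (7 mm a click).
- ratchet_lever (a joint): Lever angle, rad: 0 up at its stop (start), grows as the knob comes down, end stop 1.30. A spring returns it to 0 if let go. Clicks at 0.25, 0.50, 0.75, 1.00, 1.25, where a sprung pawl tops a wheel tooth: the push needed at the knob climbs to about 15 N before each and drops to about 9 N after it. Third notch: 0.75 to 1.00, bottom at 0.875. Clicks do not lock the lever.
- lever_knob (a point): Centre of the black ball knob, 28 mm across, on a 10 mm rod, 140 mm from the pivot. At lever angle q it is (pi/4 - q) above the pivot's level, on the pivot's front (-x) side, moving in the press's x-z plane; 249 mm above the bench at start. Pinch it from above, fingers either side along the press's y (straddling the rod), or press it down.
- lever_pivot (a point): Centre of the lever's hinge, 150 mm above the bench, 20 mm behind and 60 mm left of the punch axis (press x 0.020, y 0.060). The hinge axis is the press's y axis; this frame is turned as the press.
- big_hollow (a point): Centre of the mouth of the largest hollow, level with the bar's top (24 mm above the bench): round, 25 mm across, 18 mm deep, 25 mm from the end of the bar nearer to the press. Two smaller hollows (15 and 10 mm across) lie 37 and 65 mm from it on the same line.
- die_grip (a point): Where to grip the loose steel die bar (44 x 220 x 24 mm, 0.6 kg, flat on the bench): on its centre line, half-way up (12 mm above the bench), 160 mm from the largest hollow, 35 mm from the plain end. Its y axis runs along the bar to the hollows, x across the 44 mm width.
- tin: Bystander: small round black tin, 41 mm across, 24 mm high, origin at the centre of its underside; leave it alone.
- punches: Bystander: letter punch set standing in its black holder, 38 x 72 x 61 mm, origin at the centre of its underside; leave it alone.
- tape: Bystander: rolled tape measure, 54 mm across, 16 mm high, origin at the centre of its underside; leave it alone.

How it is judged:
On the way, in this order (a step that is already met when the one before it is completed fails the run):
1. the largest hollow rests under the punch (within 4 mm), the lever still up (horizontal distance between big_hollow and punch_tip below 0.004 m and height (world z) of big_hollow below 0.026 m and value of joint ratchet_lever below 0.15 rad), for 0.2 s.
2. the lever stands in the third notch and the ball in the hollow (value of joint ratchet_lever between 0.76 and 0.985 rad and z of punch_tip in the frame of big_hollow below -0.004 m), for 0.2 s.
At the end, for the whole second after the job is handed in: The fingers hold the lever still in the third notch (0.76 to 0.985 rad, contact over 1 N), the die bar lies flat on the bench with its largest hollow within 5 mm of the punch axis, and the ball stands at least 4 mm down in it (all of step 2 and velocity of joint ratchet_lever between -0.1 and 0.1 rad/s and contact force between the fingers and ratchet_lever above 1 N and horizontal distance between big_hollow and punch_tip below 0.005 m and angle between big_hollow's own z axis and vertical below 0.05 rad and height (world z) of big_hollow below 0.027 m); the arm keeps its last pose, push and grip.
It fails at once if the lever was brought to the fourth click (value of joint ratchet_lever above 0.995 rad).
It fails at once if the tin, the punch set or the tape measure was shifted by more than 25 mm (distance of any of tin, punches, tape from where it was at the start of the episode above 0.025 m).
It also fails if it takes over 53 s, if anything falls off the work surface, if the arm or the gripper's body presses on something with over 40 N, if the wrist force passes 120 N, or if a joint passes its speed limit or range.

### The arm

A 6-joint arm with a two-finger parallel gripper is mounted at the origin on a cart in front of the work surface, level with it; the furniture and walls round the work are solid. World frame = base frame: x ahead of the robot, y to its left, z up, the work surface at z = 0. Lengths are in m, angles in rad, forces in N, time in s.
With the tool pointing down it reaches from about 0.35 to 0.975 m from the base axis. Payload 4.9 kg.
Tool frame: the origin (TCP) lies at the very end of the fingers, on their centre line; the grasp point (between the pads) lies tcp_to_grasp behind it (tcp_to_grasp is the distance from the TCP to the grasp point, in m); z points along the fingers, y is the line along which they close (so a half turn about z gives the same grasp; the last joint's range is limited). The gripper opens to 85 mm and grips with 20 to 120 N. Pads are 22 mm wide; open, the fingers measure 114 mm over their backs; the gripper's body (76 mm by 85 mm) begins 54 mm behind the grasp point. The pads swing forward as they close: fully open they stand 13 mm farther back than shut.
Start: joints at [1.221, 0.053, 1.613, -0, 1.476, -0.119], TCP at [0.143, 0.608, 0.231] pointing down, gripper open.
Joint ranges: [-3.01, 3.01], [-1.01, 2.22], [0.06, 2.58], [-1.02, 4.17], [0.09, 2.62], [-3.14, 3.14]. Speed limits (rad/s): [2.57, 2.57, 3.14, 3.14, 3.14, 3.14].

### API

Orientations are given as a unit quaternion [w, x, y, z].
In Python, from station import * gives the robot as it stands.
- The arm moves only by the tool step_arm, never from a script. Its argument "rows" is a list of rows, each an object with "grip": the opening in per cent of the stroke, from 0 (shut) to 100 (fully open); "slide": the shift along the world's x, y, z in mm, a list of three; "rot": the turn, a rotation vector about the world's x, y, z in degrees, a list of three. In form: [{"grip": grip, "slide": [tx, ty, tz], "rot": [rx, ry, rz]}, ...]. A call has 1 to 12 rows; each row shifts and turns the commanded pose from where the row before left it; what a row does not reach is not made up. A row lasts 1/10 s, in which the tool goes at most 50 mm and 8.59 degrees, less where a joint would pass 70% of its speed; a pose out of reach is approached as far as the arm can. A call is refused whole if a number of a shift passes 50 or a number of a turn 8.59, either way. A call with a gripper value outside its range is refused whole. The fingers move at their own pace and stop on an object; "squeeze" is the grip in N (left out, the last holds). Time passes only in rows, so rows that do not move let the fingers close. It gives the time, the measured TCP pose, the force, the opening and the grip force at its end, in the units of the state.
- read_state(): the state, without advancing time (a new reading comes with each control period).
- get_image(name): name is "scene" or "top" or "wrist"; returns the picture (480x640x3 uint8, blue, green, red); there is no depth.
- camera_info(name): a dict with "camera_matrix" (3x3 intrinsics, pixels), "camera_from_world" (4x4, takes a point from world to camera coordinates). Camera axes: x right, y up, looking along -z (the intrinsics and any distortion apply to the point x, -y, -z); pixel columns grow to the right and rows downward; lengths in m; the calibration is good to about 2 mm. A picture is of the moment at which its call begins: read the wrist's pose just before it. camera_info takes no time and is no camera call; for the wrist camera it gives the pose at the moment of the call.
- job_done(): hands the job in; it is judged then, once.
Trained networks look in the newest picture that a camera, given by its name, has taken for a name from the list of things; names that differ only in an ending like _2 or _b are one class to them, and where a whole thing is asked for, a point or a joint stands for the part that bears it (a point fixed in the world has none). Each returns a list of dicts, best first, with "confidence" (0 to 1); they miss things now and then, are a little off and sometimes report something else, mostly with a low value. They report only what shows in the picture. A call takes as long as a camera call.
- search_frame(thing, camera): "position" ([column, row] in pixels, amid what is visible of it).
The state is a dict: "t": time; "qpos": joint angles; "dq": joint speeds; "tau": joint torques, N m; "eef_pos": TCP position; "eef_rot": TCP orientation; "force": force on the tool from outside, world axes, zero at the start; "torque": the same for the moment, N m; "grip_width": opening from 0.0 (shut) to 1.0 (fully open); "grasp_force": force on a finger pad.
Only numpy, scipy, OpenCV 4.12 (cv2) and the standard library are available. Lean on these libraries where they do the work, as an engineer would, in place of code of your own. Each camera call takes 0.05 s, during which the arm holds its last target. There are 200 camera calls.

## Working session

There is one attempt and no reset: what is moved stays moved. The work goes in short steps, Python scripts to look and compute and a tool call to move; the robot and the scene stay as the last step left them, time stands still between calls to the robot, and variables do not carry over. Pictures are saved under pics/ and viewed, at most 10 in all, crops included, and the job is handed in when it is done.

Besides the shell and the picture viewer there is one more tool, called after "Request:" in YAML: its name, and indented under it one key for each argument. step_arm: Moves the arm, as the interface text tells. Its arguments: {"type":"object","properties":{"rows":{"type":"array","items":{"type":"object","properties":{"grip":{"type":"number"},"slide":{"type":"array","items":{"type":"number"}},"rot":{"type":"array","items":{"type":"number"}}}}},"squeeze":{"type":"number"}},"required":["rows"]}

```bash
mkdir -p pics; ls; python3 - <<'E'
from station import *
import cv2,numpy as np
s=read_state(); print(s)
for c in ["scene","top"]:
    im=get_image(c); cv2.imwrite(f"pics/{c}0.png",im)
    i=camera_info(c); print(c,i)
    for t in ["press","lever_knob","big_hollow","die_grip","punch_tip","tin","punches","tape","lever_pivot"]:
        print(t,[(np.round(d["position"]),round(d["confidence"],2)) for d in search_frame(t,c)[:2]])
E
```

```text
pics
{'t': 0.0, 'qpos': array([ 1.22097426e+00,  5.33782533e-02,  1.61431485e+00,  1.71654788e-05,
        1.47599372e+00, -1.18975961e-01]), 'dq': array([-0.0003869 ,  0.00091407, -0.00079186, -0.00025183, -0.00043983,
       -0.00179909]), 'tau': array([ 9.37729892e-04, -3.93688059e+01, -3.70177889e+01,  6.85137775e-05,
        6.99604323e-03, -1.48270686e-05]), 'eef_pos': array([0.14276366, 0.6078294 , 0.2300373 ]), 'eef_rot': array([-2.51503880e-04,  1.15167689e-01,  9.93345512e-01, -1.01646640e-03]), 'force': array([ 0.1312655 ,  0.81012901, -0.71578424]), 'torque': array([-0.00553488, -0.03959377,  0.01472049]), 'grasp_force': 0.0, 'grip_width': 0.9997673262039937}
scene {'camera_matrix': array([[568.37617727,   0.        , 320.50557541],
       [  0.        , 568.37617727, 247.62926312],
       [  0.        ,   0.        ,   1.        ]]), 'camera_from_world': array([[ 0.47840025, -0.87810048, -0.00852931, -0.12433957],
       [ 0.60757547,  0.3239708 ,  0.72518616, -0.48508664],
       [-0.63402307, -0.35211144,  0.68850002, -0.77432748],
       [ 0.        ,  0.        ,  0.
[... 547 characters left out ...]
  0.        ,   1.        ]]), 'camera_from_world': array([[ 0.02465807, -0.99920764,  0.03124229,  0.11182826],
       [ 0.99153875,  0.0284291 ,  0.12665979, -0.55608042],
       [-0.12744762,  0.02785476,  0.99145409, -0.960133  ],
       [ 0.        ,  0.        ,  0.        ,  1.        ]])}
press [(array([216., 210.]), 0.79)]
lever_knob [(array([173., 242.]), 0.96), (array([388., 250.]), 0.55)]
big_hollow [(array([388., 249.]), 0.85)]
die_grip [(array([387., 251.]), 0.57)]
punch_tip [(array([213., 224.]), 0.69)]
tin [(array([346., 180.]), 0.77)]
punches [(array([410., 164.]), 0.69), (array([386., 253.]), 0.6)]
tape [(array([283., 332.]), 0.81)]
lever_pivot [(array([215., 210.]), 0.56)]
```

View pics/top0.png

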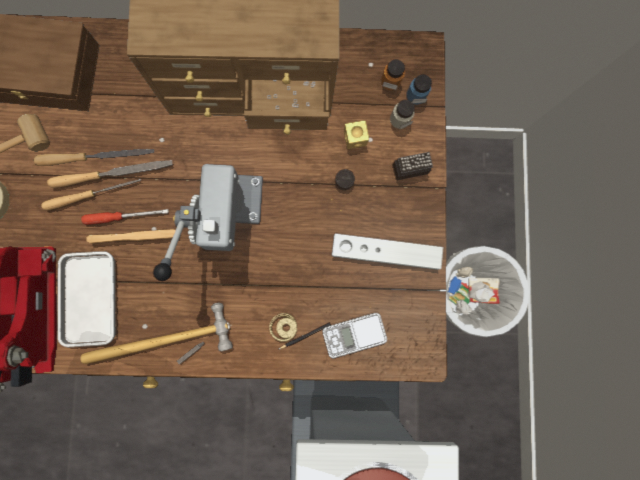

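View pics/scene0.png

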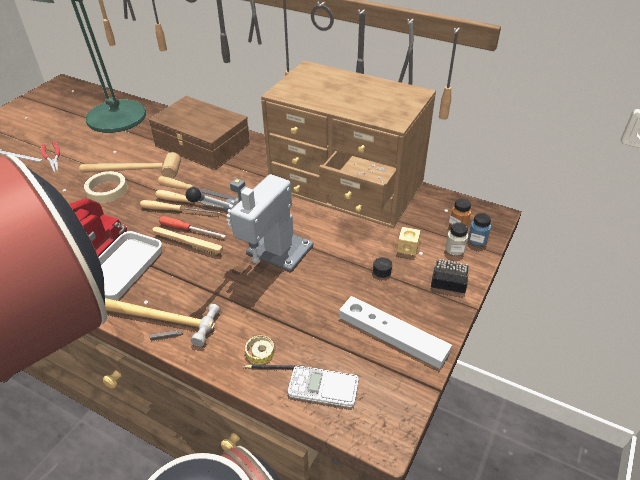

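The top view shows the knob at about (163,271), the ram top at (209,226), the bar from x=334 to 442 with its large hollow at (346,246), the tape at (285,327), the tin at (345,179) and the punches at (413,165). The scene view shows the knob at (194,195), the ram top at (248,196) and the hollow at (356,308).

```bash
cat > h.py <<'E'
from station import *
import cv2,numpy as np
def plane(c,uv,z):
    i=camera_info(c);K=i["camera_matrix"];T=np.array(i["camera_from_world"])
    u=np.linalg.inv(K)@[uv[0],uv[1],1]; d=T[:3,:3].T@[u[0],-u[1],-u[2]]; o=-T[:3,:3].T@T[:3,3]
    return o+d*(z-o[2])/d[2]
def proj(c,p):
    i=camera_info(c);T=np.array(i["camera_from_world"]);q=T[:3,:3]@p+T[:3,3]
    v=i["camera_matrix"]@[q[0],-q[1],-q[2]]; return v[:2]/v[2]
E
python3 - <<'E'
from h import *
np.set_printoptions(precision=4,suppress=True)
im=cv2.imread("pics/top0.png"); sc=cv2.imread("pics/scene0.png")
g=im.max(2)
for nm,I,c,z,(x0,y0,x1,y1) in [("knob","t","top",.249,(150,258,178,285)),("knob","s","scene",.249,(184,184,204,206))]:
    A=(im if I=="t" else sc)[y0:y1,x0:x1].max(2)<45
    n,l,st,ce=cv2.connectedComponentsWithStats(A.astype('u1')); k=1+st[1:,4].argmax()
    bb=st[k,:2]+(st[k,2:4]-1)/2+[x0,y0]; print(nm,c,st[k],bb,plane(c,bb,z))
print("ram",plane("top",(209,226),.227),plane("scene",(248,192),.227))
m=np.zeros(g.shape,'u1'); m[228:275,325:448]=(im.min(2)[228:275,325:448]>150)*255
cs=max(cv2.findContours(m,0,1)[0],key=cv2.contourArea); r=cv2.minAreaRect(cs)
print(r); 
for p in cv2.boxPoints(r): print(p,plane("top",p,.024))
print("hollow",plane("top",(346,246),.024),plane("scene",(356,308),.024))
a=cv2.resize(im[185:290,145:275],None,fx=4,fy=4,interpolation=2); b=cv2.resize(im[225:275,325:455],None,fx=4,fy=4,interpolation=2)
cv2.imwrite("pics/z1.png",np.vstack([a[:400],b]))
E
```

```text
knob top [  4   6  17  17 161] [162. 272.] [0.4637 0.3699 0.249 ]
knob scene [ 3 11 14  7 49] [193.5 198. ] [0.4542 0.3626 0.249 ]
ram [0.5401 0.3063 0.227 ] [0.5372 0.3037 0.227 ]
((387.3231201171875, 250.9154052734375), (109.77073669433594, 22.078182220458984), 7.125016689300537)
[331.4923 255.0616] [0.5175 0.0979 0.024 ]
[334.2308 233.1539] [0.562  0.0933 0.024 ]
[443.1539 246.7692] [ 0.5406 -0.1283  0.024 ]
[440.4154 268.6769] [ 0.496  -0.1224  0.024 ]
hollow [0.5366 0.069  0.024 ] [0.536  0.0704 0.024 ]
```

View pics/z1.png

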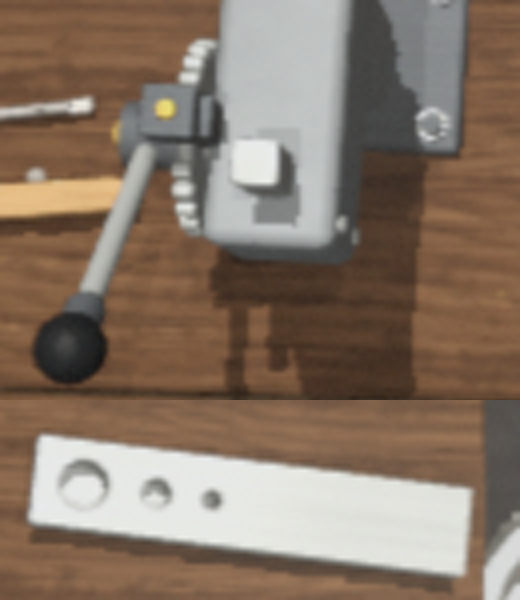

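```bash
python3 - <<'E'
from h import *
import station
np.set_printoptions(precision=4,suppress=True)
print([n for n in dir(station) if not n.startswith('_')], getattr(station,'tcp_to_grasp',None))
f=lambda a:(a[0]/4+145-.4,a[1]/4+185-.4)
def yaw(a,b,z): 
    p,q=plane("top",f(a),z),plane("top",f(b),z); d=p-q; print(np.degrees(np.arctan2(d[1],d[0])),p,q)
yaw((467,0),(459,155),.01); yaw((218,10),(207,235),.185); yaw((357,10),(333,245),.188)
for n,uv,z in [("tape",(285,327),.016),("tin",(345,179),.024),("punch",(413,165),.06),("ram",f((255,162)),.227),("knob",f((70,347)),.249),("front L",f((207,240)),.19),("front R",f((330,245)),.19)]: print(n,plane("top",uv,z))
E
```

```text
['PlanningError', 'camera_info', 'get_image', 'job_done', 'read_state', 'search_frame', 'tcp_to_grasp'] 0.0187
-0.6493617746804025 [0.6607 0.2452 0.01  ] [0.5797 0.2461 0.01  ]
0.4091441458713096 [0.6123 0.3346 0.185 ] [0.5162 0.3339 0.185 ]
-3.058937093890777 [0.6135 0.2754 0.188 ] [0.5131 0.2808 0.188 ]
tape [0.3726 0.1867 0.016 ]
tin [0.6746 0.0735 0.024 ]
punch [ 0.6986 -0.0587  0.06  ]
ram [0.5415 0.3074 0.227 ]
knob [0.4647 0.3698 0.249 ]
front L [0.5135 0.3327 0.19  ]
front R [0.5129 0.2817 0.19  ]
```

Request:
step_arm:
  rows:
    - {"grip": 100, "slide": [0, 0, 50], "rot": [0, 0, 0]}
    - {"grip": 100, "slide": [27, -49, 20], "rot": [0, 0, -8.2]}
    - {"grip": 100, "slide": [27, -49, 0], "rot": [0, 0, -8.2]}
    - {"grip": 100, "slide": [27, -49, 0], "rot": [0, 0, -8.2]}
    - {"grip": 100, "slide": [27, -49, 0], "rot": [0, 0, -8.2]}
    - {"grip": 100, "slide": [27, -49, 0], "rot": [0, 0, -8.2]}
    - {"grip": 100, "slide": [27, -49, 0], "rot": [0, 0, -8.2]}
    - {"grip": 100, "slide": [27, -49, 0], "rot": [0, 0, -8.2]}
    - {"grip": 100, "slide": [27, -49, 0], "rot": [0, 0, -8.2]}
    - {"grip": 100, "slide": [27, -49, 0], "rot": [0, 0, -8.2]}
    - {"grip": 100, "slide": [27, -49, 0], "rot": [0, 0, -8.2]}
    - {"grip": 100, "slide": [27, -49, 0], "rot": [0, 0, 0]}

```text
t: 2.2
eef_pos: [0.4075, 0.1273, 0.2986]
eef_rot: [0.0, 0.739, 0.673, 0.001]
force: [1.4, 0.8, 0.2]
grip_width: 0.999
grasp_force: 0.0
```

Request:
step_arm:
  rows:
    - {"grip": 100, "slide": [23, -43, 0]}
    - {"grip": 100, "slide": [23, -43, 0]}
    - {"grip": 100, "slide": [23, -43, 0]}
    - {"grip": 100, "slide": [23, -43, -20]}
    - {"grip": 100, "slide": [21, -44, -40]}
    - {"grip": 100, "slide": [0, 0, -50]}
    - {"grip": 100, "slide": [0, 0, -50]}
    - {"grip": 100, "slide": [0, 0, -30]}
    - {"grip": 100, "slide": [0, 0, 0]}

```text
$.rows[0]: bad value
```

```bash
python3 - <<'E'
from h import *
s=read_state();print(s['eef_pos'],s['eef_rot'],s['t'])
im=get_image("wrist");cv2.imwrite("pics/w1.png",im)
E
```

```text
[0.40754106 0.12732531 0.29857445] [4.01176481e-04 7.39390630e-01 6.73276183e-01 7.19109869e-04] 2.2
```

View pics/w1.png

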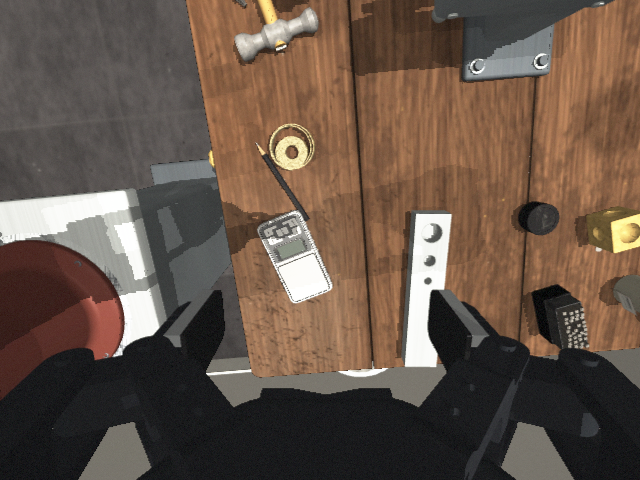

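The wrist picture, taken before the move because the row without "rot" was refused, shows the hollow at (432,232). The bar runs down to (421,366), the tape is at (292,147) and the tin at (538,218).

Request:
step_arm:
  rows:
    - {"grip": 100, "slide": [23, -43, 0], "rot": [0, 0, 0]}
    - {"grip": 100, "slide": [23, -43, 0], "rot": [0, 0, 0]}
    - {"grip": 100, "slide": [23, -43, 0], "rot": [0, 0, 0]}
    - {"grip": 100, "slide": [23, -43, -20], "rot": [0, 0, 0]}
    - {"grip": 100, "slide": [21, -44, -40], "rot": [0, 0, 0]}
    - {"grip": 100, "slide": [0, 0, -50], "rot": [0, 0, 0]}
    - {"grip": 100, "slide": [0, 0, -50], "rot": [0, 0, 0]}
    - {"grip": 100, "slide": [0, 0, -30], "rot": [0, 0, 0]}
    - {"grip": 100, "slide": [0, 0, 0], "rot": [0, 0, 0]}

```text
t: 3.15
eef_pos: [0.5104, -0.0741, 0.1116]
eef_rot: [-0.005, 0.739, 0.674, -0.003]
force: [-0.5, 0.9, -0.4]
grip_width: 1.0
grasp_force: 0.0
```

```bash
python3 - <<'E'
from h import *
s=read_state();print(s['eef_pos'],s['eef_rot'],s['t'])
im=get_image("wrist");cv2.imwrite("pics/w2.png",im)
g=im.min(2)>150
cs=sorted(cv2.findContours((g*255).astype('u1'),0,1)[0],key=cv2.contourArea)[-3:]
for c in cs: print(cv2.contourArea(c),cv2.minAreaRect(c))
for t in ["big_hollow","die_grip"]: print(t,search_frame(t,"wrist")[:2])
E
```

```text
[ 0.5103922  -0.07414568  0.11158832] [-0.00487333  0.73865306  0.67406183 -0.00292574] 3.15
2245.0 ((320.05194091796875, 335.530517578125), (51.87712097167969, 216.6679229736328), 85.47117614746094)
9089.5 ((90.13650512695312, 90.46387481689453), (164.50401306152344, 90.41442108154297), 62.650123596191406)
17865.5 ((350.0, 151.5), (303.0, 74.0), 90.0)
big_hollow [{'position': [346.7, 140.6], 'confidence': 0.8}]
die_grip [{'position': [347.2, 141.3], 'confidence': 0.94}]
```

View pics/w2.png

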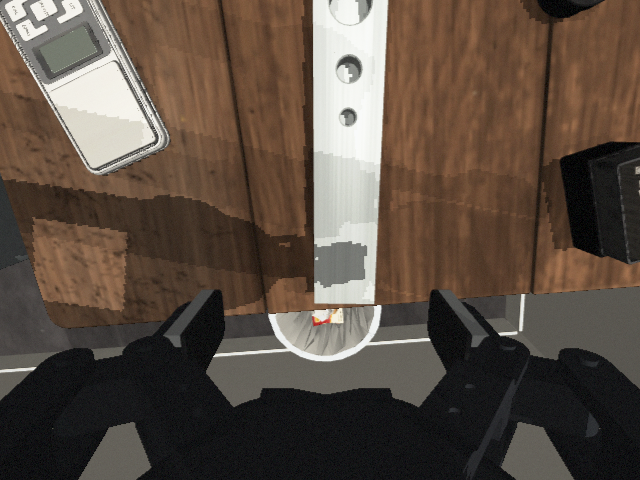

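The wrist view shows the bar between columns 313 and 383. Its plain end is at row 304, and the two smaller hollows are at (348,69) and (347,117).

```bash
python3 - <<'E'
from h import *
np.set_printoptions(precision=4,suppress=True)
for n,p in [("endL",(314.5,303)),("endR",(375,303)),("15",(348.5,70)),("10",(347,117))]: print(n,plane("wrist",p,.024))
E
```

```text
endL [ 0.5032 -0.1284  0.024 ]
endR [ 0.5495 -0.1327  0.024 ]
15 [0.5413 0.0326 0.024 ]
10 [0.5382 0.0042 0.024 ]
```

Request:
step_arm:
  rows:
    - {"grip": 100, "slide": [5, -8, 0], "rot": [0, 0, 0]}
    - {"grip": 100, "slide": [5, -7, 0], "rot": [0, 0, 0]}
    - {"grip": 100, "slide": [0, 0, -40], "rot": [0, 0, 0]}
    - {"grip": 100, "slide": [0, 0, -20], "rot": [0, 0, 0]}
    - {"grip": 100, "slide": [0, 0, 0], "rot": [0, 0, 0]}

```text
t: 3.8
eef_pos: [0.5229, -0.0905, 0.0552]
eef_rot: [-0.002, 0.739, 0.674, -0.001]
force: [-0.5, 0.2, 0.4]
grip_width: 0.997
grasp_force: 0.0
```

Request:
step_arm:
  squeeze: 60
  rows:
    - {"grip": 100, "slide": [2, -2, -30], "rot": [0, 0, 0]}
    - {"grip": 100, "slide": [0, 0, -20], "rot": [0, 0, 0]}
    - {"grip": 100, "slide": [0, 0, 0], "rot": [0, 0, 0]}
    - {"grip": 100, "slide": [0, 0, 0], "rot": [0, 0, 0]}

```text
t: 4.2
eef_pos: [0.5278, -0.093, 0.0092]
eef_rot: [0.001, 0.739, 0.674, 0.001]
force: [0.1, -0.3, 1.3]
grip_width: 1.0
grasp_force: 0.0
```

Request:
step_arm:
  rows:
    - {"grip": 100, "slide": [0, 0, -3], "rot": [0, 0, 0]}
    - {"grip": 100, "slide": [0, 0, 0], "rot": [0, 0, 0]}

```text
t: 4.4
eef_pos: [0.5276, -0.0928, 0.006]
eef_rot: [0.001, 0.739, 0.674, 0.001]
force: [-0.4, -0.5, 0.5]
grip_width: 0.998
grasp_force: 0.0
```

Request:
step_arm:
  rows:
    - {"grip": 100, "slide": [0, 0, -4], "rot": [0, 0, 0]}
    - {"grip": 30, "slide": [0, 0, 0], "rot": [0, 0, 0]}
    - {"grip": 30, "slide": [0, 0, 0], "rot": [0, 0, 0]}
    - {"grip": 30, "slide": [0, 0, 0], "rot": [0, 0, 0]}
    - {"grip": 30, "slide": [0, 0, 0], "rot": [0, 0, 0]}
    - {"grip": 30, "slide": [0, 0, 0], "rot": [0, 0, 0]}

```text
t: 5.0
eef_pos: [0.5266, -0.0925, 0.0008]
eef_rot: [0.0, 0.738, 0.674, -0.0]
force: [-0.9, -0.5, 2.7]
grip_width: 0.504
grasp_force: 62.1
```

```bash
python3 - <<'E'
from h import *
np.set_printoptions(precision=4,suppress=True)
im=get_image("wrist");s=read_state();print(s['eef_pos'],s['grip_width'],s['grasp_force'],s['force'],s['t'])
cv2.imwrite("pics/w3.png",im)
im=get_image("top");cv2.imwrite("pics/t3.png",im)
E
```

```text
[ 0.5266 -0.0925  0.0008] 0.5032578299052585 62.12520360946655 [-1.1888 -0.7688  4.2878] 5.05
```

View pics/w3.png

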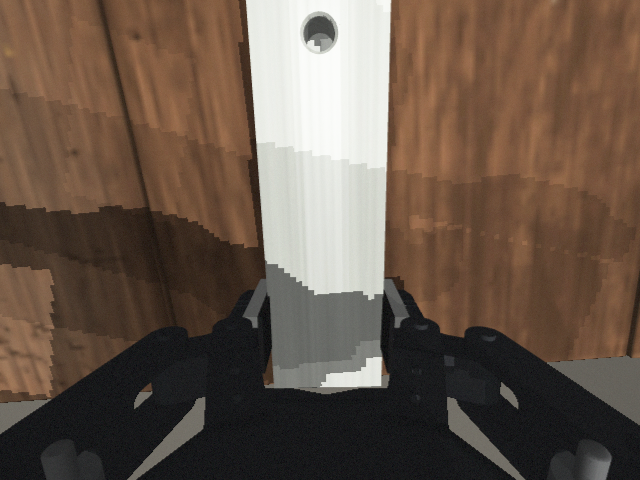

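The bar is gripped with its sides between columns 250 and 390. The 10 mm hollow shows at (320,32).

```bash
python3 - <<'E'
from h import *
np.set_printoptions(precision=4,suppress=True)
p=plane("wrist",(320,32.5),.024);s=read_state();R=s['eef_rot']
d=p-s['eef_pos'];print(p,d,np.hypot(*d[:2]),np.degrees(np.arctan2(d[1],d[0])), 2*np.degrees(np.arctan2(R[2],R[1]))-90)
for q in [(270,387),(382,387)]:print(plane("wrist",q,.024))
im=cv2.imread("pics/t3.png")
a=cv2.resize(im[225:275,325:455],None,fx=4,fy=4,interpolation=2); cv2.imwrite("pics/t3z.png",a)
E
```

```text
[0.5342 0.0059 0.024 ] [0.0077 0.0984 0.0232] 0.09866537248848181 85.54395581467888 -5.203132437871574
[ 0.5009 -0.1234  0.024 ]
[ 0.5474 -0.1277  0.024 ]
```

View pics/t3z.png

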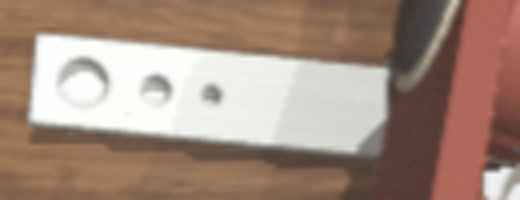

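The top view confirms the bar has not moved: its hollow is at crop (83,83), which is (345.5,245.5) in the full image. I'll slide it most of the way now.

Request:
step_arm:
  rows:
    - {"grip": 30, "slide": [0, 10, 0], "rot": [0, 0, 0]}
    - {"grip": 30, "slide": [0, 20, 0], "rot": [0, 0, 0]}
    - {"grip": 30, "slide": [1, 25, 0], "rot": [0, 0, 0]}
    - {"grip": 30, "slide": [0, 25, 0], "rot": [0, 0, 0]}
    - {"grip": 30, "slide": [1, 25, 0], "rot": [0, 0, 0]}
    - {"grip": 30, "slide": [0, 25, 0], "rot": [0, 0, 0]}
    - {"grip": 30, "slide": [0, 25, 0], "rot": [0, 0, 0]}
    - {"grip": 30, "slide": [0, 25, 0], "rot": [0, 0, 0]}
    - {"grip": 30, "slide": [0, 20, 0], "rot": [0, 0, 0]}
    - {"grip": 30, "slide": [0, 10, 0], "rot": [0, 0, 0]}
    - {"grip": 30, "slide": [0, 0, 0], "rot": [0, 0, 0]}
    - {"grip": 30, "slide": [0, 0, 0], "rot": [0, 0, 0]}

```text
t: 6.3
eef_pos: [0.5286, 0.119, 0.0008]
eef_rot: [-0.001, 0.739, 0.674, 0.001]
force: [-1.2, 5.9, 4.8]
grip_width: 0.499
grasp_force: 62.0
```

```bash
python3 - <<'E'
from h import *
np.set_printoptions(precision=4,suppress=True)
im=get_image("scene");s=read_state();print(s['eef_pos'],s['eef_rot'],s['grip_width'],s['grasp_force'],s['force'],s['t'])
w=get_image("wrist"); print(proj("scene",np.array([.541,.307,.03])),proj("wrist",np.array([.541,.307,.03])))
cv2.imwrite("pics/s4w.png",w)
u=cv2.resize(im[170:300,200:360],None,fx=4,fy=4,interpolation=2); 
v=np.zeros((520,160,3),'u1'); cv2.imwrite("pics/s4.png",np.hstack([u,v[:, :]]) if 0 else u)
E
```

```text
[0.5286 0.1187 0.0008] [-0.001   0.739   0.6737  0.0012] 0.50411286890499 62.03098654747009 [-1.034   5.0896  4.0999] 6.35
[256.648  264.2231] [ 300.9115 -414.4397]
```

View pics/s4.png

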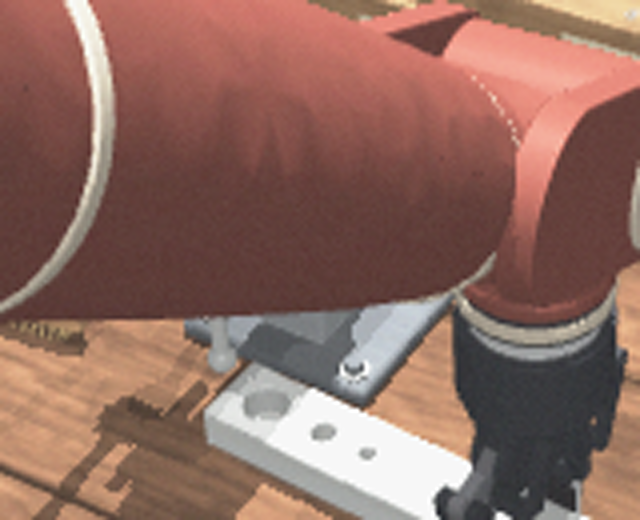

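In the 4x scene crop the ball of the punch is at about (221,358) and the big hollow's mouth at (267,405), both in view.

```bash
python3 - <<'E'
from h import *
np.set_printoptions(precision=4,suppress=True)
f=lambda a:(a[0]/4+200-.4,a[1]/4+170-.4)
b=plane("scene",f((221,358)),.046);h=plane("scene",f((267,405)),.024);print(b,h,b-h)
im=cv2.imread("pics/s4w.png")
E
```

```text
[0.5392 0.3087 0.046 ] [0.5389 0.2818 0.024 ] [0.0004 0.0269 0.022 ]
```

Request:
step_arm:
  rows:
    - {"grip": 30, "slide": [0, 8, 0], "rot": [0, 0, 0]}
    - {"grip": 30, "slide": [0, 12, 0], "rot": [0, 0, 0]}
    - {"grip": 30, "slide": [0, 7, 0], "rot": [0, 0, 0]}
    - {"grip": 30, "slide": [0, 0, 0], "rot": [0, 0, 0]}
    - {"grip": 30, "slide": [0, 0, 0], "rot": [0, 0, 0]}

```text
t: 6.9
eef_pos: [0.529, 0.144, 0.0008]
eef_rot: [0.0, 0.739, 0.674, 0.0]
force: [0.6, -2.5, 5.2]
grip_width: 0.502
grasp_force: 62.3
```

```bash
python3 - <<'E'
from h import *
np.set_printoptions(precision=4,suppress=True)
im=get_image("scene");s=read_state();print(s['eef_pos'],s['eef_rot'],s['grasp_force'],s['force'],s['t'])
cv2.imwrite("pics/s5f.png",im)
cv2.imwrite("pics/s5.png",cv2.resize(im[240:300,225:305],None,fx=8,fy=8,interpolation=2))
E
```

```text
[0.529  0.144  0.0008] [0.0003 0.7388 0.6739 0.0004] 62.257656678557396 [-0.3057 -1.6954  4.8226] 6.95
```

View pics/s5.png

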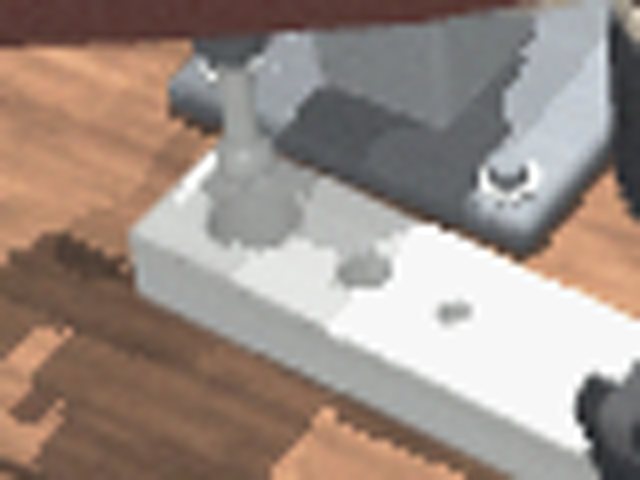

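The hollow's mouth now spans columns 207 to 303 of the 8x crop, with its bottom at row 248. The ball hangs over it at about (241,165), so the two are close to aligned. I'll fit this numerically.

```bash
python3 - <<'E'
from h import *
np.set_printoptions(precision=4,suppress=True,linewidth=250)
im=cv2.imread("pics/s5f.png")
print(im[253:273,247:268].max(2))
f=lambda a:(a[0]/8+225-.44,a[1]/8+240-.44)
for n,a in [("15",(364,267)),("10",(455,311))]: print(n,plane("scene",f(a),.024))
d,e=[plane("scene",f(a),.024) for a in [(364,267),(455,311)]]
print("extrap", d+(d-e)/np.linalg.norm(d-e)*.037)
t=np.array([.529,.144,.024])+.1625*np.array([.087,.996,0]);print("kin",t)
for p in [(.539,.3087),(.5415,.3074)]:
    print([proj("scene",np.array([*p,z])) for z in (.024,.038,.046)], )
print("px per 8mm", proj("scene",np.array([.539,.3,.046]))-proj("scene",np.array([.539-.008*.351/.725*0,.308,.046])))
E
```

```text
[[ 82  88  91  95 107 120 156 160 158 144 166 167 166 167 169 101  87  88  88  88  88]
 [106  97  79  88  90 101 155 160 159 145 137 155 163 168 167  88  90  87  85  89  85]
 [189  88  86  79  80  82 153 162 162 147 119 136 145 149 106  88  89  90  89  90  88]
 [167 158 168  86  84 110 153 163 162 152 120 107 128 101  94  89  90  90  89  91  90]
 [153 159 163 159 192 151 152 160 161 152 143 139 101  91  95  95  95  90  88  86  90]
 [156 158 161 184 172 154 160 162 167 159 159 147 102  88  90  85  90  94  95  92  91]
 [157 156 182 187 244 157 165 176 190 171 163 153 127 109  81  88  83  87  95  96  93]
 [143 145 185 247 247 157 165 172 174 167 161 152 142 151 129 101  80  82  90  90  92]
 [141 179 247 247 192 148 158 167 166 162 155 144 152 155 151 147 150 119  78  78  84]
 [179 247 247 192 156 156 149 154 153 150 164 160 155 152 155 156 153 153 178 153 101]
 [203 247 230 158 156 158 159 162 147 158 164 160 158 157 159 157 153 179 184 184 179]
 [247 228 209 204 158 153 154 154 156 156 156 158 157 155 154 180 156 185 185 185 184]
 [227 209 209 203 174 145 146 153 156 160 157 156 155 15
[... 252 characters left out ...]
58 155 153 146 167 187 191 190 188 192]
 [210 211 211 207 154 142 148 151 153 156 154 158 156 153 189 188 189 191 191 188 191]
 [208 209 210 210 201 176 155 204 158 157 158 155 151 194 224 227 227 191 189 189 189]
 [196 206 205 210 211 206 203 211 205 216 194 226 223 224 228 227 229 226 228 226 188]
 [157 177 195 206 206 209 210 209 209 230 229 231 230 229 228 229 230 229 229 229 202]]
15 [0.5374 0.2716 0.024 ]
10 [0.5351 0.2423 0.024 ]
extrap [0.5403 0.3085 0.024 ]
kin [0.5431 0.3058 0.024 ]
[array([255.7027, 266.535 ]), array([255.125 , 261.8726]), array([254.7906, 259.1746])]
[array([256.8617, 266.0014]), array([256.2938, 261.3392]), array([255.9652, 258.6412])]
px per 8mm [3.2003 1.2655]
```

Request:
step_arm:
  rows:
    - {"grip": 30, "slide": [0, 1, 0], "rot": [0, 0, 0]}
    - {"grip": 30, "slide": [0, 0, 0], "rot": [0, 0, 0]}
    - {"grip": 30, "slide": [0, 0, 0], "rot": [0, 0, 0]}
    - {"grip": 30, "slide": [0, 0, 0], "rot": [0, 0, 0]}
    - {"grip": 100, "slide": [0, 0, 0], "rot": [0, 0, 0]}
    - {"grip": 100, "slide": [0, 0, 0], "rot": [0, 0, 0]}
    - {"grip": 100, "slide": [0, 0, 0], "rot": [0, 0, 0]}
    - {"grip": 100, "slide": [0, 0, 20], "rot": [0, 0, 0]}
    - {"grip": 100, "slide": [0, 0, 30], "rot": [0, 0, 0]}
    - {"grip": 100, "slide": [0, 0, 0], "rot": [0, 0, 0]}

```text
t: 7.95
eef_pos: [0.5314, 0.1462, 0.0544]
eef_rot: [0.002, 0.739, 0.674, 0.003]
force: [-0.2, 0.3, 0.6]
grip_width: 0.999
grasp_force: 0.0
```

```bash
python3 - <<'E'
from h import *
np.set_printoptions(precision=4,suppress=True,linewidth=250)
im=get_image("scene");s=read_state();print(s['eef_pos'],s['force'],s['t'])
cv2.imwrite("pics/s6.png",im)
print(im[257:273,247:266].max(2))
for p in [(.539,.307),(.541,.307),(.539,.309),(.541,.309)]:
    a=np.arange(0,6.28,.05); q=np.array([proj("scene",np.array([p[0]+.0125*np.cos(t),p[1]+.0125*np.sin(t),.024])) for t in a]); print(p,"mouth px",q.min(0),q.max(0))
E
```

```text
[0.5301 0.146  0.0525] [-0.2117  0.0211 -1.1054] 8.0
[[152 159 163 157 189 152 149 158 161 151 146 136 101  92  91  96  94  89  86]
 [157 156 155 180 169 151 157 160 167 157 157 147  98  85  87  88  89  90  93]
 [152 155 176 188 243 159 160 173 189 167 161 149 123 106  75  85  85  84  90]
 [138 141 182 247 246 152 160 169 175 169 161 148 142 148 127  97  80  77  83]
 [144 176 247 247 187 145 157 166 162 160 153 140 149 152 149 149 129 101  77]
 [177 247 247 189 153 154 143 154 152 148 160 157 152 150 152 150 150 146 174]
 [201 247 228 154 155 159 155 162 145 158 161 161 161 161 155 151 153 179 184]
 [247 226 207 200 155 152 153 153 153 158 156 155 155 151 152 178 152 180 182]
 [227 203 204 201 161 146 147 152 152 156 156 154 154 149 145 181 182 185 183]
 [209 201 201 186 141 144 149 150 153 154 157 155 153 148 146 156 188 184 187]
 [205 206 207 170 131 141 149 153 153 156 155 156 152 151 144 157 185 183 187]
 [209 208 208 183 132 137 147 154 153 154 158 154 154 151 146 177 188 188 187]
 [207 209 206 204 144 142 145 154 151 154 151 152 153 151 193 187 188 187 189]
 [204 209 208 205 202 160 155 199 151 152 154 155 188 207 223 222 226 188 187]
 [202 204 202 204 204 201 201 204 200 215 240 222 222 225 226 227 226 226 226]
 [155 177 192 202 203 204 207 207 204 228 232 230 230 226 226 228 226 227 228]]
(0.539, 0.307) mouth px [250.4713 262.6402] [262.2682 271.0293]
(0.541, 0.307) mouth px [250.9949 262.0575] [262.7788 270.429 ]
(0.539, 0.309) mouth px [249.6856 262.329 ] [261.4765 270.7085]
(0.541, 0.309) mouth px [250.2097 261.747 ] [261.9877 270.1089]
```

Request:
step_arm:
  rows:
    - {"grip": 100, "slide": [-20, 0, 45], "rot": [0, 0, 0]}
    - {"grip": 100, "slide": [-20, 0, 45], "rot": [0, 0, 8.5]}
    - {"grip": 100, "slide": [-20, 0, 45], "rot": [0, 0, 8.5]}
    - {"grip": 100, "slide": [-20, 0, 45], "rot": [0, 0, 8.5]}
    - {"grip": 100, "slide": [-20, 0, 45], "rot": [0, 0, 8.5]}
    - {"grip": 100, "slide": [0, 0, 45], "rot": [0, 0, 8.5]}
    - {"grip": 100, "slide": [0, 20, 20], "rot": [0, 0, 8.5]}
    - {"grip": 100, "slide": [0, 30, 0], "rot": [0, 0, 8.5]}
    - {"grip": 100, "slide": [0, 30, 0], "rot": [0, 0, 8.5]}
    - {"grip": 100, "slide": [0, 30, 0], "rot": [0, 0, 8.5]}
    - {"grip": 100, "slide": [0, 30, 0], "rot": [0, 0, 8.5]}
    - {"grip": 100, "slide": [0, 0, 0], "rot": [0, 0, 8.5]}

```text
t: 9.2
eef_pos: [0.4276, 0.2881, 0.338]
eef_rot: [-0.002, 0.01, 1.0, -0.0]
force: [0.5, -0.3, -0.5]
grip_width: 1.0
grasp_force: 0.0
```

```bash
python3 - <<'E'
from h import *
s=read_state();R=s['eef_rot'];print(s['eef_pos'],R,2*np.degrees(np.arctan2(R[2],R[1]))-90,s['t'],s['qpos'])
E
```

```text
[0.42758985 0.28811934 0.33799136] [-1.89781745e-03  1.00746255e-02  9.99947423e-01 -2.28031832e-04] 88.84551132305984 9.2 [ 4.47833930e-01 -2.49410432e-01  1.71920674e+00  1.27584127e-03
  1.67540248e+00 -1.10268184e+00]
```

Request:
step_arm:
  rows:
    - {"grip": 100, "slide": [10, 20, 0], "rot": [0, 0, 0]}
    - {"grip": 100, "slide": [10, 30, 0], "rot": [0, 0, 0]}
    - {"grip": 100, "slide": [10, 20, 0], "rot": [0, 0, 0]}
    - {"grip": 100, "slide": [8, 10, 0], "rot": [0, 0, 0]}
    - {"grip": 100, "slide": [0, 0, 0], "rot": [0, 0, 0]}
    - {"grip": 100, "slide": [0, 0, 0], "rot": [0, 0, 0]}

```text
t: 9.8
eef_pos: [0.4663, 0.365, 0.3395]
eef_rot: [-0.001, 0.015, 1.0, -0.001]
force: [0.2, -1.1, -0.5]
grip_width: 1.0
grasp_force: 0.0
```

```bash
python3 - <<'E'
from h import *
s=read_state();print(s['eef_pos'],s['eef_rot'],s['t'])
w=get_image("wrist");cv2.imwrite("pics/w7.png",w);r=search_frame("lever_knob","wrist")[:2];print(r)
print(proj("wrist",np.array([.466,.368,.249])))
if r: print(plane("wrist",r[0]["position"],.249))
E
```

```text
[0.46629591 0.36504761 0.33953489] [-7.41502692e-04  1.51386559e-02  9.99884948e-01 -6.01725455e-04] 9.8
[{'position': [327.3, 269.2], 'confidence': 0.88}]
[332.78045432 238.59929931]
[0.48919126 0.36337787 0.249     ]
```

View pics/w7.png

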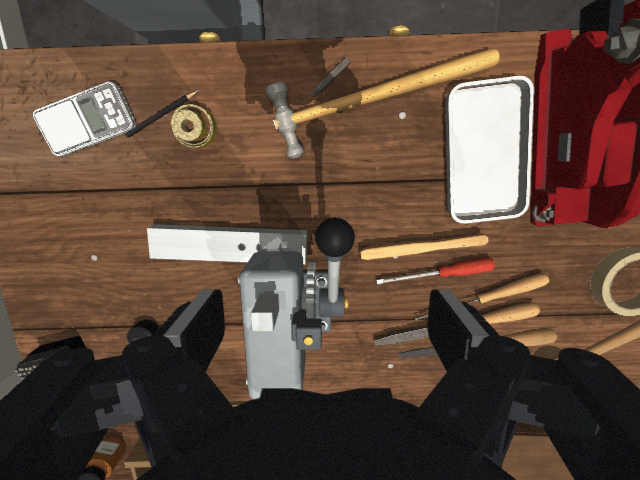

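The picture shows the knob at (335,238), within 2 px of my prediction of (332.8,238.6). The network's (327,269) is the middle of the lever, so I'm ignoring it and descending.

Request:
step_arm:
  squeeze: 50
  rows:
    - {"grip": 100, "slide": [0, 4, -30], "rot": [0, 0, 0]}
    - {"grip": 100, "slide": [0, 0, -40], "rot": [0, 0, 0]}
    - {"grip": 100, "slide": [0, 0, -30], "rot": [0, 0, 0]}
    - {"grip": 100, "slide": [0, 0, -11], "rot": [0, 0, 0]}
    - {"grip": 60, "slide": [0, 0, 0], "rot": [0, 0, 0]}
    - {"grip": 10, "slide": [0, 0, 0], "rot": [0, 0, 0]}
    - {"grip": 10, "slide": [0, 0, 0], "rot": [0, 0, 0]}
    - {"grip": 10, "slide": [0, 0, 0], "rot": [0, 0, 0]}
    - {"grip": 10, "slide": [0, 0, 0], "rot": [0, 0, 0]}
    - {"grip": 10, "slide": [0, 0, 0], "rot": [0, 0, 0]}

```text
t: 10.9
eef_pos: [0.4674, 0.3711, 0.2321]
eef_rot: [0.002, 0.015, 1.0, 0.002]
force: [-1.0, 3.8, 5.4]
grip_width: 0.293
grasp_force: 48.9
```

Request:
step_arm:
  rows:
    - {"grip": 10, "slide": [-6, 0, -6], "rot": [0, 0, 0]}
    - {"grip": 10, "slide": [-6, 0, -7], "rot": [0, 0, 0]}
    - {"grip": 10, "slide": [-5, 0, -7], "rot": [0, 0, 0]}
    - {"grip": 10, "slide": [-5, 0, -7], "rot": [0, 0, 0]}
    - {"grip": 10, "slide": [-4, 1, -8], "rot": [0, 0, 0]}
    - {"grip": 10, "slide": [-4, 0, -8], "rot": [0, 0, 0]}
    - {"grip": 10, "slide": [-3, 0, -8], "rot": [0, 0, 0]}
    - {"grip": 10, "slide": [-3, 0, -8], "rot": [0, 0, 0]}
    - {"grip": 10, "slide": [0, 0, 0], "rot": [0, 0, 0]}
    - {"grip": 10, "slide": [0, 0, 0], "rot": [0, 0, 0]}

```text
t: 11.9
eef_pos: [0.433, 0.3721, 0.1762]
eef_rot: [0.004, 0.015, 1.0, 0.002]
force: [-3.5, -0.6, 16.1]
grip_width: 0.291
grasp_force: 53.5
```

Request:
step_arm:
  rows:
    - {"grip": 10, "slide": [-2, 0, -8], "rot": [0, 0, 0]}
    - {"grip": 10, "slide": [-2, 0, -8], "rot": [0, 0, 0]}
    - {"grip": 10, "slide": [-1, 0, -8], "rot": [0, 0, 0]}
    - {"grip": 10, "slide": [-1, 0, -8], "rot": [0, 0, 0]}
    - {"grip": 10, "slide": [0, 0, -8], "rot": [0, 0, 0]}
    - {"grip": 10, "slide": [0, 0, -6], "rot": [0, 0, 0]}
    - {"grip": 10, "slide": [0, 0, 0], "rot": [0, 0, 0]}
    - {"grip": 10, "slide": [0, 0, 0], "rot": [0, 0, 0]}

```text
t: 12.7
eef_pos: [0.4282, 0.3723, 0.1296]
eef_rot: [0.005, 0.014, 1.0, 0.002]
force: [1.5, 1.4, 12.7]
grip_width: 0.3
grasp_force: 59.8
```

```bash
python3 - <<'E'
from h import *
np.set_printoptions(precision=4,suppress=True,linewidth=250)
s=read_state();print(s['eef_pos'],s['force'],s['t'],s['grip_width'])
w=get_image("wrist");cv2.imwrite("pics/w8.png",w)
t=get_image("top");cv2.imwrite("pics/t8.png",t)
im=get_image("scene");cv2.imwrite("pics/s8.png",im);print(im[250:275,247:266].max(2))
E
```

```text
[0.4282 0.3723 0.1296] [ 1.5296  1.4236 12.7449] 12.7 0.29972503823516655
[[131 137 104  75  80  82 116 165 118  85  77  72 112 151 154 152 153 153 127]
 [110 118 106  79  79  80  89 101  89  80  77  75 107 150 149 150 154  95  88]
 [ 85  89  97  78  81  85  81  79  83  82  79  76 126 149 147 148  96  82  80]
 [ 74  80  82  77  79  81  80  82  83  81  80  90 151 151 152  95  81  79  76]
 [ 96  74  73  72  80  80  82  82  82  81  89 116 149 153 150  82  82  78  79]
 [150  78  77  73  74  74  90  94 107  99 104 119 127 140  96  79  83  80  79]
 [146 144 151  82 100  99 131 142 139 133  99  93 106  93  86  80  81  80  83]
 [140 146 149 143 152 214 169 146 147 137  96  82  82  83  82  88  84  81  81]
 [141 146 144 148 146 242 203 144 147 140 113  89  75  83  82  83  85  82  86]
 [140 145 143 141 242 244 148 141 148 141 128 135 120  86  72  79  79  83  82]
 [130 132 139 242 245 173 133 141 147 145 132 141 140 136 121  93  75  73  80]
 [131 133 243 245 173 141 135 142 146 145 130 140 140 139 139 135 122  94  74]
 [141 242 245 173 142 143 131 139 145 143 134 134 143 139 139 141 136 136 163]
[... 249 characters left out ...]
43 137 123 126 144 151 163 171 153 146 137 127 133 143 172 173 174]
 [145 142 141 131 122 132 140 149 160 158 149 146 139 136 135 145 171 173 174]
 [144 145 145 131 121 129 130 144 151 147 147 137 130 142 134 163 175 174 174]
 [142 144 143 140 122 126 135 137 139 140 140 128 140 138 151 174 173 175 172]
 [144 141 142 142 141 134 139 140 141 144 140 142 155 162 167 171 174 173 174]
 [142 142 140 145 143 142 142 143 143 156 221 170 169 168 169 171 171 173 173]
 [136 137 142 142 142 141 140 142 142 170 181 174 173 170 170 171 168 169 173]
 [140 136 136 138 140 142 141 143 166 174 173 173 172 171 176 172 168 172 171]
 [136 139 137 137 137 136 141 168 170 171 170 170 174 172 171 171 174 171 171]]
```

Request:
step_arm:
  rows:
    - {"grip": 10, "slide": [0, 0, -2], "rot": [0, 0, 0]}
    - {"grip": 10, "slide": [0, 0, -2], "rot": [0, 0, 0]}
    - {"grip": 10, "slide": [0, 0, 0], "rot": [0, 0, 0]}
    - {"grip": 10, "slide": [0, 0, 0], "rot": [0, 0, 0]}

```text
t: 13.25
eef_pos: [0.428, 0.3723, 0.1255]
eef_rot: [0.005, 0.014, 1.0, 0.002]
force: [2.4, -2.0, 13.0]
grip_width: 0.298
grasp_force: 59.8
```

```bash
python3 - <<'E'
from h import *
np.set_printoptions(precision=4,suppress=True,linewidth=250)
s=read_state();print(s['eef_pos'],s['force'],s['t'],s['grip_width'])
A=cv2.imread("pics/s6.png");B=cv2.imread("pics/s8.png");C=get_image("scene");cv2.imwrite("pics/s9.png",C)
# top-view ram tracking: ball highlight subpixel in scene
for n,I,(r0,r1,c0,c1) in [("q0",A,(257,262,252,259)),("s8",B,(263,270,252,260)),("s9",C,(263,271,252,260))]:
    p=I[r0:r1,c0:c1].max(2).astype(float); print(n); print(p.astype(int)); 
for q in [0,.7,.75,.8,.85,.9]: print(q,proj("scene",np.array([.541,.3085,.046-.028*q])))
T=get_image("top");cv2.imwrite("pics/t9.png",T)
for f in ["t8","t3"]: print(f,cv2.imread(f"pics/{f}.png")[222:231,203:215].min(2))
print(T[222:231,203:215].min(2)); print([proj("top",np.array([.541,.3085,.227-.028*q])) for q in (0,.875)])
E
```

```text
[0.428  0.3723 0.1255] [ 2.4195 -1.9527 13.0079] 13.25 0.2977927858889033
q0
[[152 149 158 161 151 146 136]
 [151 157 160 167 157 157 147]
 [159 160 173 189 167 161 149]
 [152 160 169 175 169 161 148]
 [145 157 166 162 160 153 140]]
s8
[[143 135 138 145 142 134 160 129]
 [141 134 139 149 147 136 138 130]
 [129 142 144 151 153 152 142 135]
 [126 144 151 163 171 153 146 137]
 [132 140 149 160 158 149 146 139]
 [129 130 144 151 147 147 137 130]
 [126 135 137 139 140 140 128 140]]
s9
[[146 144 141 144 144 135 127 147]
 [141 133 139 146 147 137 133 132]
 [125 139 142 148 146 146 143 133]
 [127 143 152 159 175 151 148 137]
 [129 141 151 156 158 153 146 138]
 [127 136 147 152 151 145 138 130]
 [127 134 140 144 143 141 135 140]
 [132 145 141 124 136 141 142 156]]
0 [255.3954 258.6156]
0.7 [256.2016 265.1817]
0.75 [256.2585 265.6451]
0.8 [256.3153 266.1077]
0.85 [256.372  266.5697]
0.9 [256.4286 267.0308]
t8 [[196 202 205 234 245 245 245 246 246 246 246 244]
 [194 195 197 237 250 252 252 252 252 252 252 252]
 [195 193 190 235 250 252 252 250 251 252 252 252]
 [195 195 200 237 251 251 250 250 
[... 554 characters left out ...]
48 250 250 252 252 243 188]
 [237 246 248 248 247 249 250 250 251 250 236 179]
 [230 242 244 245 246 248 249 250 250 248 230 170]
 [195 204 219 227 233 238 242 243 244 242 211 147]]
[[204 207 199 231 244 244 245 246 246 245 237 230]
 [197 203 205 238 250 251 252 252 252 251 250 249]
 [194 196 204 238 250 252 252 251 251 252 252 252]
 [194 195 204 238 250 251 249 249 250 251 251 252]
 [194 194 195 235 249 249 248 248 250 249 251 252]
 [195 196 203 237 247 247 247 248 248 249 250 252]
 [196 199 215 238 246 247 247 248 248 249 250 252]
 [196 197 207 226 241 246 247 247 248 249 249 251]
 [196 198 207 224 239 245 246 247 248 249 250 249]]
[array([207.664 , 225.3817]), array([210.4627, 227.5972])]
```

Request:
step_arm:
  rows:
    - {"grip": 10, "slide": [0, 0, -2], "rot": [0, 0, 0]}
    - {"grip": 10, "slide": [0, 0, -2], "rot": [0, 0, 0]}
    - {"grip": 10, "slide": [0, 0, 0], "rot": [0, 0, 0]}
    - {"grip": 10, "slide": [0, 0, 0], "rot": [0, 0, 0]}
    - {"grip": 10, "slide": [0, 0, 0], "rot": [0, 0, 0]}
    - {"grip": 10, "slide": [0, 0, 0], "rot": [0, 0, 0]}

```text
t: 13.95
eef_pos: [0.4289, 0.3722, 0.1216]
eef_rot: [0.006, 0.015, 1.0, 0.002]
force: [4.1, 1.8, 11.1]
grip_width: 0.299
grasp_force: 59.9
```

```bash
python3 - <<'E'
from h import *
np.set_printoptions(precision=4,suppress=True,linewidth=250)
s=read_state();print(s['eef_pos'],s['force'],s['t'],s['grip_width'],s['grasp_force'])
ims={"s6":cv2.imread("pics/s6.png"),"s8":cv2.imread("pics/s8.png"),"s9":cv2.imread("pics/s9.png")}
acc=[get_image("scene").astype(float) for _ in range(6)]
C=np.mean(acc,0); ims["now"]=C
for n,I in ims.items():
    r=slice(257,264) if n=="s6" else slice(263,271)
    p=I[r,252:259].astype(float).mean(2); w=np.clip(p-(p.max()-25),0,None)**1.5; yy,xx=np.mgrid[r,252:259]; print(n,(xx*w).sum()/w.sum(),(yy*w).sum()/w.sum())
print(C[263:271,252:259].max(2).astype(int))
# bar shift check
a,b=[cv2.cvtColor(np.uint8(x),6)[255:300,268:310].astype(np.float32) for x in (ims["s6"],C)]; print(cv2.phaseCorrelate(a,b))
E
```

```text
[0.4289 0.3722 0.1216] [ 4.0548  1.7919 11.0598] 13.95 0.2993167993705763 59.864181876182556
s6 254.89986851200487 259.2636394233741
s8 255.94933194002357 265.777080957483
s9 255.675062315027 266.3784848276621
now 255.6426463073716 266.58066207078986
[[144 143 140 147 145 135 129]
 [141 132 139 146 144 137 130]
 [133 135 139 147 146 143 143]
 [127 141 150 160 168 152 147]
 [106 143 152 158 164 152 145]
 [126 134 146 153 154 148 142]
 [131 134 138 144 144 140 131]
 [133 141 143 135 132 126 140]]
((0.709828931666241, 0.20339376510566254), 0.6697129346117561)
```

Request:
step_arm:
  rows:
    - {"grip": 10, "slide": [0, 0, -2], "rot": [0, 0, 0]}
    - {"grip": 10, "slide": [0, 0, -1], "rot": [0, 0, 0]}
    - {"grip": 10, "slide": [0, 0, 0], "rot": [0, 0, 0]}
    - {"grip": 10, "slide": [0, 0, 0], "rot": [0, 0, 0]}

```text
t: 14.65
eef_pos: [0.4289, 0.3722, 0.1185]
eef_rot: [0.006, 0.014, 1.0, 0.002]
force: [4.4, 0.8, 10.8]
grip_width: 0.299
grasp_force: 59.8
```

```bash
cat > m.py <<'E'
from h import *
np.set_printoptions(precision=4,suppress=True,linewidth=250)
F=[];acc=[];P=[]
for _ in range(8): acc.append(get_image("scene").astype(float));s=read_state();F.append(s['force']);P.append(s['eef_pos'])
print(np.mean(P,0),np.mean(F,0),np.std(F,0),s['t'])
C=np.mean(acc,0);np.save(f"pics/c{s['t']:.2f}.npy",C)
A=cv2.imread("pics/s6.png").astype(np.float32)
# ball shading template from the lever-up picture, matched subpixel
p=C[263:272,252:259].mean(2);w=np.clip(p-(p.max()-25),0,None)**1.5;yy,xx=np.mgrid[263:272,252:259];print((xx*w).sum()/w.sum(),(yy*w).sum()/w.sum())
E
python3 m.py
```

```text
[0.4289 0.3722 0.1185] [ 4.264   0.2387 11.024 ] [0.6547 1.1003 0.3533] 15.05
257.0 271.0
```

```bash
sed -i 's/263:272/263:270/g' m.py; python3 - <<'E'
import numpy as np,glob
C=np.load(glob.glob("pics/c*.npy")[0]);print(C[263:272,252:260].max(2).astype(int))
p=C[263:270,252:259].mean(2);w=np.clip(p-(p.max()-25),0,None)**1.5;yy,xx=np.mgrid[263:270,252:259];print((xx*w).sum()/w.sum(),(yy*w).sum()/w.sum())
E
```

```text
[[144 145 140 147 145 134 129 148]
 [140 134 139 146 145 135 130 131]
 [132 134 140 146 147 137 135 132]
 [127 140 149 153 160 153 145 135]
 [123 143 151 159 168 153 147 135]
 [127 139 150 155 156 150 144 135]
 [129 132 141 147 148 143 136 133]
 [133 141 132 134 134 132 140 153]
 [141 143 141 142 156 220 170 167]]
255.70179062865856 266.82495774491605
```

Request:
step_arm:
  rows:
    - {"grip": 10, "slide": [0, 0, -2], "rot": [0, 0, 0]}
    - {"grip": 10, "slide": [0, 0, -1], "rot": [0, 0, 0]}
    - {"grip": 10, "slide": [0, 0, 0], "rot": [0, 0, 0]}
    - {"grip": 10, "slide": [0, 0, 0], "rot": [0, 0, 0]}

```text
t: 15.45
eef_pos: [0.4294, 0.3721, 0.1158]
eef_rot: [0.006, 0.015, 1.0, 0.002]
force: [5.1, 0.1, 11.5]
grip_width: 0.297
grasp_force: 59.6
```

```bash
python3 m.py
```

```text
[0.4294 0.3721 0.1158] [ 4.9968  0.1226 11.2947] [0.4322 1.0852 0.6675] 15.85
255.73161099820214 267.06064075166654
```

```bash
python3 -c "
from station import *
print(job_done())"
```

```text
the job is handed in; nothing more can be done
None
```

The job is handed in, though no verdict came back: the bar's largest hollow sits under the punch, about 1 mm off by the scene camera, and the lever is held in the third notch at an estimated 0.83–0.91 rad with the ball down in the hollow; the arm did not come near the tin, punch set or tape, though I took no final picture of them.

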